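# Set the sensor boom over the chamber

## Robot

A 6-joint arm with a two-finger parallel gripper is mounted at the origin on the work surface. World frame = base frame: x ahead of the robot, y to its left, z up, the work surface at z = 0. Lengths are in m, angles in rad, forces in N, time in s.
With the tool pointing down it reaches from about 0.15 to 0.775 m from the base axis. Payload 6.1 kg.
Tool frame: the origin (TCP) lies midway between the tips of the shut fingers; the grasp point (between the pads) lies 19 mm behind it; z points along the fingers, y is the line along which they close (so a half turn about z gives the same grasp; the last joint's range is limited). The gripper opens to 85 mm and grips with 20 to 120 N. Pads are 22 mm wide; open, the fingers measure 114 mm over their backs; the gripper's body (76 mm by 85 mm) begins 54 mm behind the grasp point. The pads swing forward as they close: fully open they stand 13 mm farther back than shut.
Start: joints at [1.287, 0.126, -0.04, 1.405, 0, 1.571], TCP at [0.147, 0.504, 0.231] pointing down, gripper open.
Joint ranges: [-2.72, 2.72], [-0.95, 1.95], [-1.27, 1.35], [-1.78, 2.02], [-1.46, 1.47], [-3.14, 3.14]. Speed limits (rad/s): [2.39, 2.39, 3.01, 3.14, 3.14, 3.14].

## Interface

Orientations are given as a rotation vector (axis times angle).
In Python, from station import telemetry, capture, order gives the robot as it stands.
- The arm moves only by the tool drive_tool, never from a script. Its argument "increments" is one flat list of numbers, 5 for each row, row after row: the opening, from 0 (shut) to 1 (fully open), then the shift along the tool's x, y, z as a fraction of full scale, then the turn about the tool's z as a fraction of full scale. A call has 1 to 8 rows; each row is the pose to reach, as a shift and turn from the pose commanded when the call began, along the tool's axes at that moment; what a row does not reach only later rows make up. Full scale, the value 1, is 300 mm for a shift and pi/2 rad for a turn. A row lasts 1/12 s, in which the tool goes at most 41.7 mm and 7.16 degrees, less where a joint would pass 70% of its speed; a pose out of reach is approached as far as the arm can. A call with a number of a shift or a turn outside -1 to 1 is refused whole. A call with a gripper value outside its range is refused whole. The fingers move at their own pace and stop on an object; "grip_force" is the grip in N (left out, the last holds). Time passes only in rows, so rows that repeat a pose let the fingers close. It gives the time, the measured TCP pose, the force, the opening and the grip force at its end, in the units of the state.
- telemetry.read_state(): the state, without advancing time (a new reading comes with each control period).
- capture(name): name is "scene" or "top"; returns a dict with "frame" (384x512x3 uint8, blue, green, red), "z_map" (384x512 float32, m along the optical axis (not along the pixel's ray), 0 where there is no reading), "fx", "fy", "cx", "cy" (pixels), "dist_coeffs" ([k1, k2, p1, p2, k3] as OpenCV has them; the pictures are not rectified), "rvec" (rotation vector, rad) and "tvec" (3), from world to camera coordinates, as OpenCV has them. Camera axes: x right, y down, z forward; pixel columns grow to the right and rows downward; lengths in m; the calibration is good to about 2 mm. A picture is of the moment at which its call begins.
- order.finish_job(): hands the job in; it is judged then, once.
The state is a dict: "t": time; "joint_positions": joint angles; "qd": joint speeds; "joint_torque": joint torques, N m; "tcp_pos": TCP position; "tool_rot": TCP orientation; "ft_force": force on the tool from outside, world axes, zero at the start; "ft_torque": the same for the moment, N m; "gripper_width": finger opening in m; "grip_force": force on a finger pad.
Only numpy, scipy, OpenCV 4.12 (cv2) and the standard library are available. Lean on these libraries where they do the work, as an engineer would, in place of code of your own. Each camera call takes 0.05 s, during which the arm holds its last target. There are 200 camera calls.

## Task

Lift the sprung index plunger of the swing boom, turn the boom head to the side where the clear acrylic chamber stands and let the plunger drop fully home in the slot there. Then squeeze the lock button on the boom's handle and draw the inner tube out to the 80 mm mark, the one broad line across the tube, so that this line is level with the mouth of the outer tube. Finish while still holding the handle there with the button squeezed in: do not let go; leave the chamber and the other things on the bench where they stand.

Things in the scene. Friction and masses are not known exactly. Their poses are not given: they have to be found in the camera images.
- stand: Heavy fixed stand: 170 x 150 mm dark steel foot, 14 mm thick, a 38 mm column and on it an aluminium index plate (reaching 78 mm from the axis at the back) with three open slots, 14 mm wide, at 60 mm radius. Origin: centre of the underside, on the column's vertical axis, which is the head's pivot axis; x is the way the boom points when parked (head at 0), y left of that, z up.
- pivot (a point): Point on the pivot axis at the top of the index plate, 104 mm above the bench. The white hub of the head above it is 48 mm across and ends 154 mm above the bench.
- head (a joint): Angle of the boom head about the pivot axis, rad, counter-clockwise from above positive. 0: parked, plunger in the middle slot. The other slots take the plunger at +1.047 (boom 60 degrees to the left) and -1.047 (to the right); range +-1.2. Play of the plunger in a slot about +-0.033. Unlocked, the head turns with light friction (0.1 N m) and stays where left.
- plunger (a joint): Lift of the index plunger, m: 0 = fully home in a slot, at most 0.022. Its 10 mm round-ended pin reaches 12 mm into the plate: lifted 0.014 or more the head can turn, below that it is locked. A spring (5 to 8 N) drives it down: it drops by itself when let go over a slot; let go between slots it rests on the plate and drops when a slot comes under it.
- knob (a point): Centre of the plunger's black round knob: upright cylinder 26 mm in diameter, 24 mm high; this point is 154 mm above the bench at home. It is carried by the head, 60 mm behind the pivot axis (opposite to the boom). To be gripped from above; below it lies the head's arm, 26 mm wide, top 122 mm above the bench, with a 26 mm bush up to 132 mm.
- tube_mouth (a point): Centre of the open end (mouth) of the square 28 mm aluminium outer tube, on the head, 100 mm ahead of the pivot axis and 134 mm above the bench. Axes of the head: x out along the boom, y left, z up. The scale is read here.
- extension (a joint): How far the inner tube (16 mm square steel, lines every 10 mm on top) is drawn out, m: the scale reading at the outer tube's mouth. 0.080 is the mark wanted, the only broad line (3 mm, full width), hidden at the start. Range 0 to 0.105, starts at 0 to 0.04. Locked (1 mm play, a notch every 10 mm) unless the lock button is in; then it slides, and a light spring (2 to 3 N) draws it back.
- handle: Grey handle block on the inner tube, 40 mm long (along the boom) and 40 mm high; origin at the middle of the grip, 134 mm above the bench, 135 mm + the extension from the pivot axis (35 mm + the extension from the mouth). Axes as the head's. Right face (y = -20 mm): fixed ribbed rest; left: the lock button. Grip it from above, a finger on each side, with 20 to 60 N.
- lock_button (a joint): How far the lock button is pushed in, m: 0 = out (locked), 0.006 = fully in; it frees the tube from 0.004 on. A black paddle, 30 mm long, 24 mm high, on the handle's left, level with its origin, moving across the boom to the handle's -y. Its face stands at y = +26 mm when out, +20 mm when in: the grip is 46 mm wide, 40 mm squeezed. Spring 7 to 8 N.
- sensor (a point): Centre of the underside of the white sensor head (upright cylinder, 34 mm in diameter, 57 mm high) at the boom's end, 70 mm beyond the handle's origin, 92 mm above the bench.
- chamber: Clear acrylic chamber with a lid, 150 x 110 mm, 77 mm high, a loose box left or right of the parked boom; origin at the centre of its underside, z up. Its centre lies within some 15 mm of the place below the sensor when the plunger is in that side's slot and the tube at the 80 mm mark (60 degrees left or right, 285 mm from the pivot axis).
- supply_box: White opaque power supply box, 130 x 100 mm, 60 mm high, on the other side of the boom. To be left alone. Origin at the centre of its underside.
- canister: White filter canister, 90 mm in diameter, 128 mm high, on the robot's right. To be left alone. Origin at the centre of its underside.
- jar: Small jar, 54 mm in diameter, 75 mm high, on the robot's left. To be left alone. Origin at the centre of its underside.
Not all that is in view belongs to the job. What is shaped like the chamber but purple or turquoise is not meant.

How it is judged:
On the way, in this order (a step that is already met when the one before it is completed fails the run):
1. the index plunger is lifted clear of its slot (value of joint plunger above 0.013 m), for 0.1 s.
2. the head is turned to the chamber's side and the plunger has dropped home in the slot there (value of joint plunger below 0.003 m and horizontal distance between sensor and chamber below 0.12 m), for 0.2 s.
3. the lock button is squeezed in by the fingers (value of joint plunger below 0.003 m and value of joint lock_button above 0.004 m and contact force between the fingers and handle above 2 N), for 0.2 s.
At the end, for the whole second after the job is handed in: The plunger is home (within 3 mm) on the chamber's side, the sensor over the chamber (within 50 mm of its centre), the inner tube at rest at the 80 mm mark (within 4 mm), and the fingers still hold the handle (over 2 N) with the lock button in by more than 4 mm (all of step 3 and horizontal distance between sensor and chamber below 0.05 m and value of joint extension between 0.076 and 0.084 m and velocity of joint extension between -0.01 and 0.01 m/s); the arm keeps its last pose, push and grip.
It fails at once if the chamber is pushed out of its place (distance of chamber from where it was at the start of the episode above 0.02 m or angle between chamber's own z axis and vertical above 0.2 rad).
It fails at once if the power supply box is pushed out of its place (distance of supply_box from where it was at the start of the episode above 0.02 m or angle between supply_box's own z axis and vertical above 0.2 rad).
It fails at once if the canister is pushed out of its place (distance of canister from where it was at the start of the episode above 0.02 m or angle between canister's own z axis and vertical above 0.2 rad).
It fails at once if the jar is pushed out of its place (distance of jar from where it was at the start of the episode above 0.02 m or angle between jar's own z axis and vertical above 0.2 rad).
It also fails if it takes over 45 s, if anything falls off the work surface, if the arm or the gripper's body presses on something with over 40 N, if the wrist force passes 120 N, or if a joint passes its speed limit or range.

## Working session

There is one attempt and no reset: what is moved stays moved. The work goes in short steps, Python scripts to look and compute and a tool call to move; the robot and the scene stay as the last step left them, time stands still between calls to the robot, and variables do not carry over. Pictures are saved under pics/ and viewed, at most 10 in all, crops included, and the job is handed in when it is done.

Besides the shell and the picture viewer there is one more tool, called after "Call:" by a JSON object that holds its "api" and its "payload", one argument or row to a line. drive_tool: Moves the arm, as the interface text tells. Shift numbers are shares of 300 mm and turn numbers shares of pi/2 rad, none past 1 either way. Its arguments: {"type":"object","properties":{"increments":{"type":"array"},"grip_force":{"type":"number"}},"required":["increments"]}

```bash
mkdir -p pics; cat > h.py <<'E'
import numpy as np, cv2
from station import telemetry, capture, order
def cam(n):
    c=capture(n); c['K']=np.array([[c['fx'],0,c['cx']],[0,c['fy'],c['cy']],[0,0,1]],float)
    c['D']=np.array(c['dist_coeffs'],float); c['R']=cv2.Rodrigues(np.array(c['rvec'],float))[0]; c['t']=np.array(c['tvec'],float).ravel(); return c
def plane(c,uv,z):
    p=cv2.undistortPoints(np.array(uv,float).reshape(-1,1,2),c['K'],c['D'])[:,0]
    d=np.c_[p,np.ones(len(p))]@c['R']; o=-c['R'].T@c['t']
    return o+d*((z-o[2])/d[:,2])[:,None]
def cloud(c):
    h,w=c['z_map'].shape; u,v=np.meshgrid(np.arange(w),np.arange(h))
    p=cv2.undistortPoints(np.stack([u,v],-1).reshape(-1,1,2).astype(float),c['K'],c['D'])[:,0]
    z=c['z_map'].reshape(-1,1); return ((np.c_[p,np.ones(len(p))]*z-c['t'])@c['R']).reshape(h,w,3)
def proj(c,P): return cv2.projectPoints(np.array(P,float).reshape(-1,1,3),np.array(c['rvec'],float),c['t'],c['K'],c['D'])[0][:,0]
E
python3 - <<'E'
from h import *
for n in('scene','top'):
    c=cam(n); cv2.imwrite(f'pics/{n}0.png',cv2.resize(c['frame'],(800,600))); print(n,-c['R'].T@c['t'])
s=telemetry.read_state(); print(s)
E
```

```text
scene [ 1.30824852 -0.31765692  1.27927911]
top [0.3057165  0.00448401 1.57117635]
{'t': 0.1, 'joint_positions': array([ 1.28699888e+00,  1.26348000e-01, -4.05435010e-02,  1.40539546e+00,
        3.46745951e-07,  1.57079430e+00]), 'qd': array([ 7.39131036e-05, -1.05102808e-03,  2.79601384e-03, -7.30106244e-04,
        8.27925185e-05, -1.67123169e-03]), 'joint_torque': array([ 3.84827472e-04, -4.36901093e+01,  3.53605807e+01,  1.35929603e-02,
       -8.20894456e-05,  7.32799975e-06]), 'tcp_pos': array([0.14689502, 0.50363419, 0.23057478]), 'tool_rot': array([-4.44260348e-01, -3.10980789e+00,  2.31771797e-03]), 'ft_force': array([-0.66360412, -0.08868535, -0.54513082]), 'ft_torque': array([ 0.04096428, -0.00702934, -0.00397197]), 'grip_force': 0.0, 'gripper_width': 0.08544861537143145}
```

View pics/scene0.png

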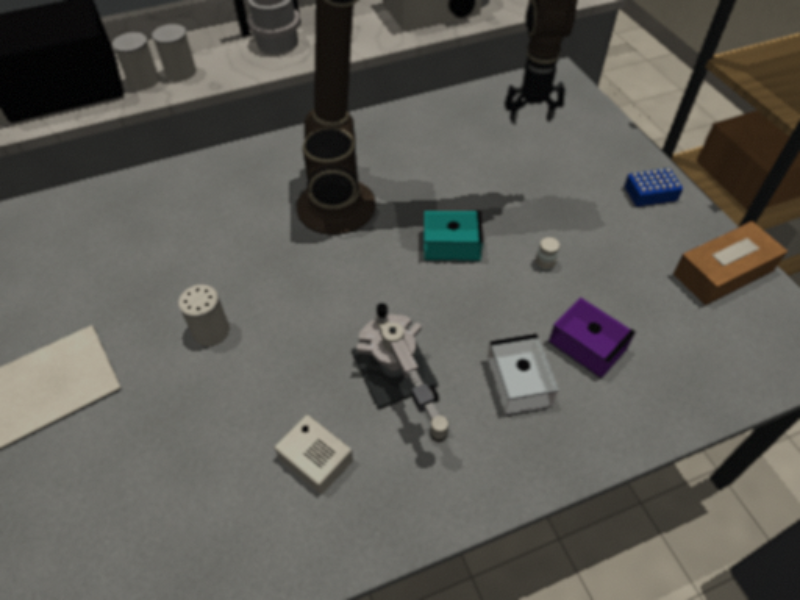

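View pics/top0.png

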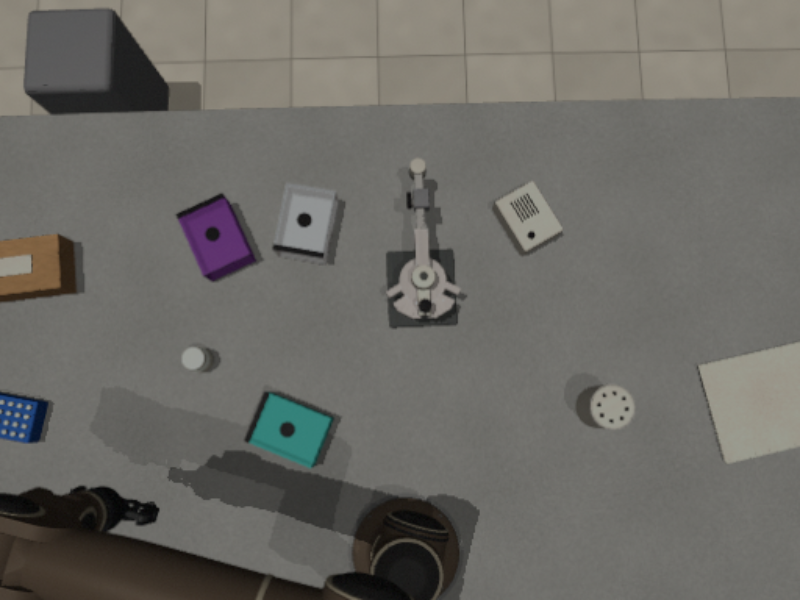

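The candidates, in top-view 800x600 pixels:
- Clear box with a grey-white floor at (305,220), left of the boom
- Purple box at (215,237)
- Turquoise box at (290,430)
- White opaque supply box at (528,217), right of the boom

I choose the clear one, so the head turns +60°. The knob is at (425,306), the hub at (424,276), the handle at (420,198) and the sensor at (418,166). Next I'll check this in a crop and measure.

```bash
python3 - <<'E'
from h import *
c=cam('top'); f=c['frame']; cr=f[95:215,165:305]; cv2.imwrite('pics/crop1.png',cv2.resize(cr,None,fx=5,fy=5,interpolation=cv2.INTER_CUBIC)[:600,:700])
P=cloud(c); s=.64
def comp(mask,uv):
    n,l,st,ce=cv2.connectedComponentsWithStats(mask.astype(np.uint8)); 
    d=[(np.hypot(*(ce[i]-uv)),i) for i in range(1,n) if st[i,4]>8]; i=min(d)[1]; return ce[i],st[i],l==i
Z=P[...,2]; g=f.max(2)
k,st,m=comp((Z>.155)&(Z<.18)&(g<70),np.array([425,306])*s); print('knob',k,st,plane(c,k,.166),Z[m].mean())
k2,st,m=comp((Z>.145)&(Z<.162)&(g>90),np.array([424,276])*s); print('hub',k2,st,plane(c,k2,.154))
k3,st,m=comp((Z>.13)&(Z<.162)&(g>90),np.array([418,166])*s); print('sensor',k3,st,plane(c,k3,.149))
k4,st,m=comp((Z>.05)&(Z<.1),np.array([305,220])*s); print('chamber',k4,st,plane(c,k4,.077))
E
```

```text
knob [271.64150943 195.32075472] [268 192   8   8  53] [[ 0.50255678 -0.04842202  0.166     ]] 0.16399040156331715
hub [269.87179487 167.11217949] [263 147  15  38 312] [[ 0.59413051 -0.04572406  0.154     ]]
sensor [267.77828054 116.8280543 ] [262 102  12  30 221] [[ 0.76008426 -0.04356749  0.149     ]]
chamber [194.50233801 141.88577154] [ 174  118   41   49 1497] [[0.70188044 0.2021412  0.077     ]]
```

View pics/crop1.png

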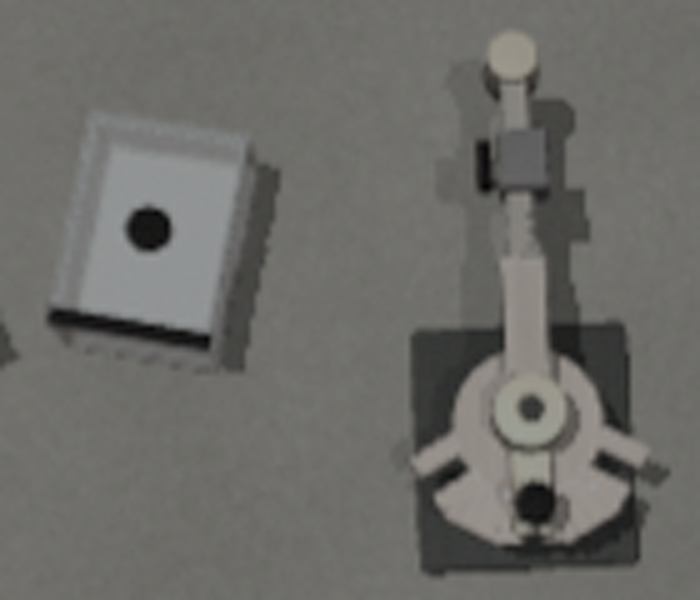

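The crop confirms it: the clear chamber with its lid hole at (148,228) is left of the boom. The hub is at crop pixel (531,408), the knob at (535,502), the handle's grey block at (521,158) with its black button on the left at (485,165), and the sensor at (512,55).

```bash
python3 - <<'E'
from h import *
from scipy.spatial.transform import Rotation as Ro
c=cam('top')
q=lambda u,v,z:plane(c,[u/5+165-.4,v/5+95-.4],z)[0]
hub=q(531,408,.154);kn=q(535,502,.166);se=q(512,55,.149);ha=q(521,158,.154)
print(hub,kn,se,ha)
a=np.arctan2(*(se-kn)[1::-1]);print('yaw',a,'ext',np.hypot(*(se-hub)[:2])-.205, np.hypot(*(hub-kn)[:2]))
s=telemetry.read_state();R=Ro.from_rotvec(s['tool_rot']).as_matrix();print(R.round(3))
E
```

```text
[ 0.56496867 -0.04786832  0.154     ] [ 0.50356288 -0.04832051  0.166     ] [ 0.79772489 -0.04203843  0.149     ] [ 0.72737824 -0.04585134  0.154     ]
yaw 0.02135261208653253 ext 0.02782922405965385 0.06140745497715392
[[-0.96   0.28  -0.   ]
 [ 0.28   0.96  -0.001]
 [ 0.    -0.001 -1.   ]]
```

Call:
{"api": "drive_tool", "payload": {
  "increments": [1,-0.83,-0.717,0,0,1,-0.83,-0.717,0,0,1,-0.83,-0.717,0,0,1,-0.83,-0.717,0,0,1,-0.83,-0.717,0,0,1,-0.83,-0.717,0,0,1,-0.83,-0.717,0,0,1,-0.83,-0.717,0,0],
  "grip_force": 40
}}

```text
t: 0.87
tcp_pos: [0.3263, 0.2257, 0.2314]
tool_rot: [0.444, 3.11, 0.0]
ft_force: [0.9, 0.8, -0.3]
gripper_width: 0.0854
grip_force: 0.0
```

Call:
{"api": "drive_tool", "payload": {
  "increments": [1,-0.825,-0.71,0,-0.194,1,-0.825,-0.71,0,-0.194,1,-0.825,-0.71,0,-0.194,1,-0.825,-0.71,0,-0.194,1,-0.825,-0.71,0,-0.194,1,-0.825,-0.71,0,-0.194,1,-0.825,-0.71,0,-0.194,1,-0.825,-0.71,0,-0.194]
}}

```text
t: 1.53
tcp_pos: [0.4965, -0.0359, 0.2313]
tool_rot: [-0.032, 3.141, 0.0]
ft_force: [0.6, 1.3, 0.2]
gripper_width: 0.0853
grip_force: 0.0
```

```bash
python3 - <<'E'
from h import *
from scipy.spatial.transform import Rotation as Ro
s=telemetry.read_state();R=Ro.from_rotvec(s['tool_rot']).as_matrix();print(R.round(3),s['tcp_pos'],s['joint_positions'].round(2))
c=cam('scene')
cv2.imwrite('pics/s1.png',cv2.resize(c['frame'][170:310,190:370],None,fx=4,fy=4,interpolation=cv2.INTER_CUBIC))
for n,p in dict(knobtop=(.5035,-.048,.166),hub=(.565,-.048,.154),hand=(.73,-.045,.154)).items(): print(n,(proj(c,p)[0]-[190,170])*4)
E
```

```text
[[-1.   -0.02  0.  ]
 [-0.02  1.    0.  ]
 [-0.    0.   -1.  ]] [ 0.49646397 -0.03592098  0.23126615] [-0.07  0.07 -0.1   1.4   0.   -0.09]
knobtop [214.61773406 101.18366691]
hub [241.56067799 164.05828134]
hand [323.13703377 323.07256961]
```

View pics/s1.png

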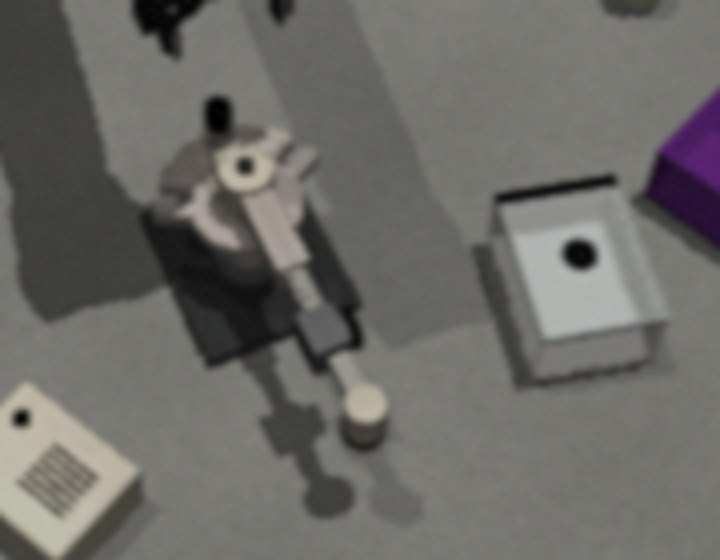

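The knob is at (218,102) and the hub at (245,165), each within 1 px of where my estimates project. The fingers are still behind and above. I'll settle and descend partway.

Call:
{"api": "drive_tool", "payload": {
  "increments": [0.9,0,0,0.1,0,0.9,0,0,0.1,0,0.9,0,0,0.1,0,0.9,0,0,0.1,0]
}}

```text
t: 1.92
tcp_pos: [0.4956, -0.0333, 0.2021]
tool_rot: [0.034, -3.141, -0.0]
ft_force: [-1.2, -0.0, 0.6]
gripper_width: 0.0769
grip_force: 0.0
```

Call:
{"api": "drive_tool", "payload": {
  "increments": [0.9,-0.027,-0.047,0,0,0.9,-0.027,-0.047,0,0,0.9,-0.027,-0.047,0.1,0,0.9,-0.027,-0.047,0.217,0,0.9,-0.027,-0.047,0.217,0,0.9,-0.027,-0.047,0.217,0,0.9,-0.027,-0.047,0.217,0]
}}

```text
t: 2.5
tcp_pos: [0.505, -0.0472, 0.1385]
tool_rot: [-0.034, 3.139, -0.0]
ft_force: [-0.1, 0.4, -0.2]
gripper_width: 0.0768
grip_force: 0.0
```

Call:
{"api": "drive_tool", "payload": {
  "increments": [0,0,0,0,0,0,0,0,0,0,0,0,0,0,0,0,0,0,0,0,0,0,0,0,0,0,0,0,0,0,0,0,0,0,0,0,0,0,0,0],
  "grip_force": 60
}}

```text
t: 3.17
tcp_pos: [0.5048, -0.0483, 0.1375]
tool_rot: [-0.031, 3.14, -0.002]
ft_force: [-2.2, -2.1, 5.5]
gripper_width: 0.0243
grip_force: 58.6
```

Call:
{"api": "drive_tool", "payload": {
  "increments": [0,0,0,-0.03,0,0,0,0,-0.06,0,0,0,0,-0.06,0,0,0,0,-0.06,0,0,0,0,-0.06,0]
}}

```text
t: 3.58
tcp_pos: [0.5048, -0.0483, 0.1534]
tool_rot: [-0.032, 3.141, -0.002]
ft_force: [5.8, -3.8, -7.5]
gripper_width: 0.024
grip_force: 59.2
```

```bash
python3 - <<'E'
from h import *
s=telemetry.read_state();print(s['tcp_pos'],s['ft_force'],s['gripper_width'],s['grip_force'])
from scipy.spatial.transform import Rotation as Ro
R=Ro.from_rotvec(s['tool_rot']).as_matrix()
pv=np.array([.565,-.0475]); k0=s['tcp_pos'][:2]; r=k0-pv
print(np.hypot(*r))
for th in np.deg2rad([10,20,30,40,50,60]):
    C=np.array([[np.cos(th),-np.sin(th)],[np.sin(th),np.cos(th)]]); d=C@r-r
    print(np.rad2deg(th),(d@R[:2,:2]/.3).round(3), -th/(np.pi/2), pv+C@r)
E
```

```text
[ 0.5047731  -0.04828846  0.15340106] [ 5.80439362 -3.84549944 -7.53820641] 0.02398970355916198 59.201751351356506
0.06023205950334329
10.0 [-0.003 -0.035] -0.1111111111111111 [ 0.505825   -0.05873477]
20.0 [-0.012 -0.069] -0.2222222222222222 [ 0.5086749  -0.06883972]
29.999999999999996 [-0.026 -0.101] -0.3333333333333333 [ 0.51323621 -0.07829627]
40.0 [-0.046 -0.129] -0.4444444444444444 [ 0.51937033 -0.0868171 ]
50.0 [-0.071 -0.154] -0.5555555555555556 [ 0.52689089 -0.09414329]
59.99999999999999 [-0.099 -0.175] -0.6666666666666666 [ 0.53556938 -0.10005225]
```

Call:
{"api": "drive_tool", "payload": {
  "increments": [0,-0.001,-0.017,-0.007,-0.056,0,-0.003,-0.035,-0.007,-0.111,0,-0.007,-0.052,-0.007,-0.167,0,-0.012,-0.069,-0.007,-0.222,0,-0.019,-0.085,-0.007,-0.278,0,-0.026,-0.101,-0.007,-0.333,0,-0.026,-0.101,-0.007,-0.333,0,-0.026,-0.101,-0.007,-0.333]
}}

```text
t: 4.25
tcp_pos: [0.5129, -0.0784, 0.1551]
tool_rot: [0.842, -3.026, 0.0]
ft_force: [5.8, -4.0, -8.7]
gripper_width: 0.0245
grip_force: 59.8
```

Call:
{"api": "drive_tool", "payload": {
  "increments": [0,-0.001,-0.017,0,-0.056,0,-0.003,-0.035,0,-0.111,0,-0.007,-0.052,0,-0.167,0,-0.012,-0.069,0,-0.222,0,-0.019,-0.085,0,-0.278,0,-0.026,-0.101,0,-0.333,0,-0.026,-0.101,0,-0.333,0,-0.026,-0.101,0,-0.333]
}}

```text
t: 4.92
tcp_pos: [0.535, -0.1003, 0.1551]
tool_rot: [1.595, -2.704, 0.0]
ft_force: [4.5, -5.4, -8.8]
gripper_width: 0.0244
grip_force: 60.1
```

```bash
python3 - <<'E'
from h import *
s=telemetry.read_state();print(s['tcp_pos'],s['ft_force'],s['gripper_width'],s['joint_positions'].round(2))
c=cam('top')
cv2.imwrite('pics/t2.png',cv2.resize(c['frame'][95:215,165:305],None,fx=5,fy=5,interpolation=cv2.INTER_CUBIC))
for th in (58,60,62):
  a=np.deg2rad(th); print(th,(proj(c,np.array([.565,-.0475,.149])+.235*np.array([np.cos(a),np.sin(a),0]))[0]-[165,95])*5)
E
```

```text
[ 0.53503549 -0.10033906  0.15511615] [ 4.49734225 -5.43673607 -8.75810994] 0.02443193094731672 [-0.18  0.17 -0.15  1.25 -0.   -1.25]
58 [211.21860196 222.67803289]
60 [204.68801144 233.52889117]
62 [198.53807606 244.60405841]
```

View pics/t2.png

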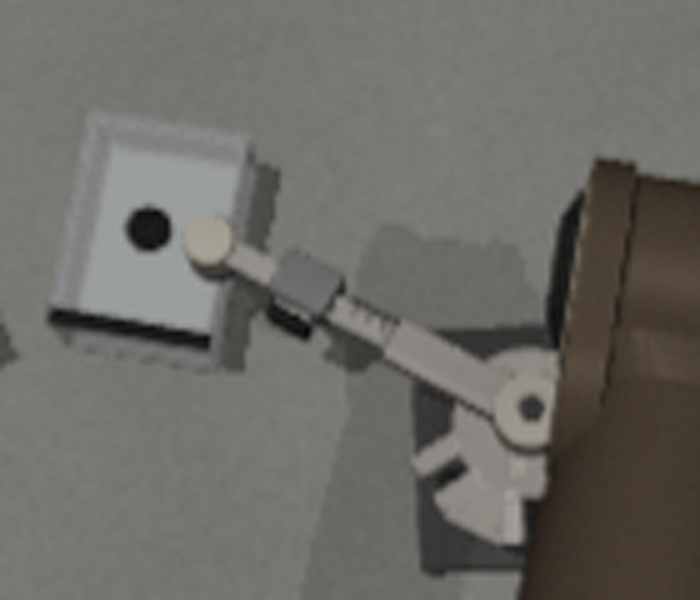

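The boom has turned over: the sensor is at (209,243) over the chamber's edge, the boom is at about 61° in world, and 4 scale lines show at the mouth. I'll lower the plunger.

Call:
{"api": "drive_tool", "payload": {
  "increments": [0,0,0,0.03,0,0,0,0,0.058,0,0,0,0,0.058,0,0,0,0,0.058,0]
}}

```text
t: 5.3
tcp_pos: [0.5351, -0.1004, 0.1383]
tool_rot: [1.596, -2.705, 0.002]
ft_force: [3.4, -5.6, -7.0]
gripper_width: 0.0244
grip_force: 60.5
```

Call:
{"api": "drive_tool", "payload": {
  "increments": [0.9,0,0,0,0,0.9,0,0,0,0,0.9,0,0,0,0,0.9,0,0,0,0,0.9,0,0,-0.05,0,0.9,0,0,-0.15,0,0.9,0,0,-0.3,0,0.9,0,0,-0.3,0]
}}

```text
t: 5.97
tcp_pos: [0.537, -0.0998, 0.236]
tool_rot: [-1.594, 2.699, -0.009]
ft_force: [-0.1, -0.1, 0.8]
gripper_width: 0.0768
grip_force: 0.0
```

```bash
python3 - <<'E'
from h import *
s=telemetry.read_state();print(s['tcp_pos'],s['ft_force'],s['gripper_width'])
c=cam('scene')
cv2.imwrite('pics/s2.png',cv2.resize(c['frame'][170:310,190:370],None,fx=4,fy=4,interpolation=cv2.INTER_CUBIC))
for z in(.166,.178):print(z,(proj(c,(.5352,-.1,z))[0]-[190,170])*4)
E
```

```text
[ 0.53700352 -0.09981383  0.23595762] [-0.05308758 -0.10007678  0.83302646] 0.07675548650824772
0.166 [170.00268006 148.22743933]
0.178 [169.19994646 139.76966112]
```

View pics/s2.png

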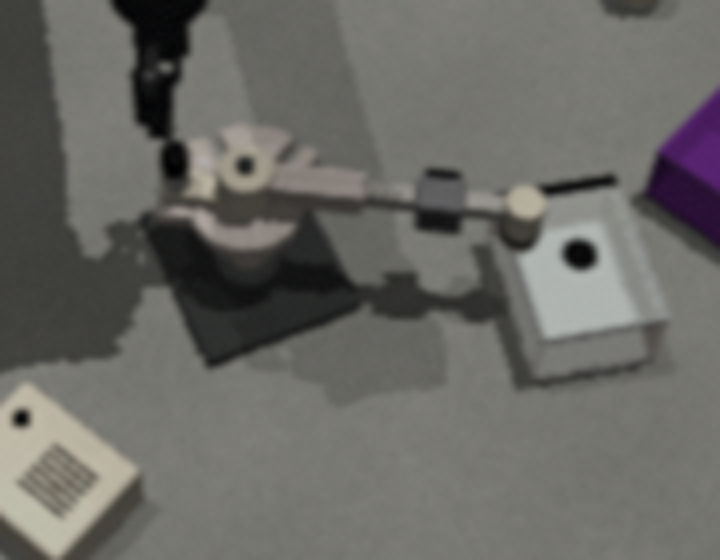

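The knob top is at about (174,148), which matches the home height (166 mm), so the plunger is down. Now I'll locate the handle from both views.

```bash
python3 - <<'E'
from h import *
from scipy.spatial.transform import Rotation as Ro
t=cam('top');s=cam('scene')
T=lambda u,v,z:plane(t,[u/5+165-.4,v/5+95-.4],z)[0]
S=lambda u,v,z:plane(s,[u/4+190-.4,v/4+170-.4],z)[0]
for n,F,h,e,b in(('top',T,(531,408),(209,239),(310,278)),('scene',S,(245,165),(526,200),(443,186))):
    H=F(*h,.154);E=F(*e,.149);d=(E-H)[:2];print(n,H,E,F(*b,.154),'ang',np.rad2deg(np.arctan2(d[1],d[0])),'ext',np.hypot(*d)-.205)
st=telemetry.read_state();print(st['tcp_pos'],Ro.from_rotvec(st['tool_rot']).as_matrix().round(4))
E
```

```text
top [ 0.56496867 -0.04786832  0.154     ] [0.6801854  0.15455111 0.149     ] [0.65191278 0.09002282 0.154     ] ang 60.35155656455382 ext 0.027913117375682472
scene [ 0.56496302 -0.046333    0.154     ] [0.68299555 0.15595914 0.149     ] [0.64720313 0.09703049 0.154     ] ang 59.73747932308213 ext 0.029208857430360946
[ 0.53545907 -0.09959365  0.22953393] [[-4.825e-01 -8.759e-01  1.800e-03]
 [-8.759e-01  4.825e-01 -1.000e-04]
 [-8.000e-04 -1.700e-03 -1.000e+00]]
```

Call:
{"api": "drive_tool", "payload": {
  "increments": [0.9,-0.751,-0.008,0,0,0.9,-0.751,-0.008,0,0,0.9,-0.751,-0.008,0,0,0.9,-0.751,-0.008,0,0,0.9,-0.751,-0.008,0,0,0.9,-0.751,-0.008,0,0,0.9,-0.751,-0.008,0,0,0.9,-0.751,-0.008,0,0]
}}

```text
t: 6.78
tcp_pos: [0.6454, 0.0974, 0.2264]
tool_rot: [1.599, -2.7, -0.002]
ft_force: [0.3, -0.2, 0.1]
gripper_width: 0.0769
grip_force: 0.0
```

```bash
python3 - <<'E'
from h import *
st=telemetry.read_state();print(st['tcp_pos'])
c=cam('scene')
cv2.imwrite('pics/s3.png',cv2.resize(c['frame'][170:310,190:370],None,fx=4,fy=4,interpolation=cv2.INTER_CUBIC))
E
```

```text
[0.64535738 0.09742727 0.22636014]
```

View pics/s3.png

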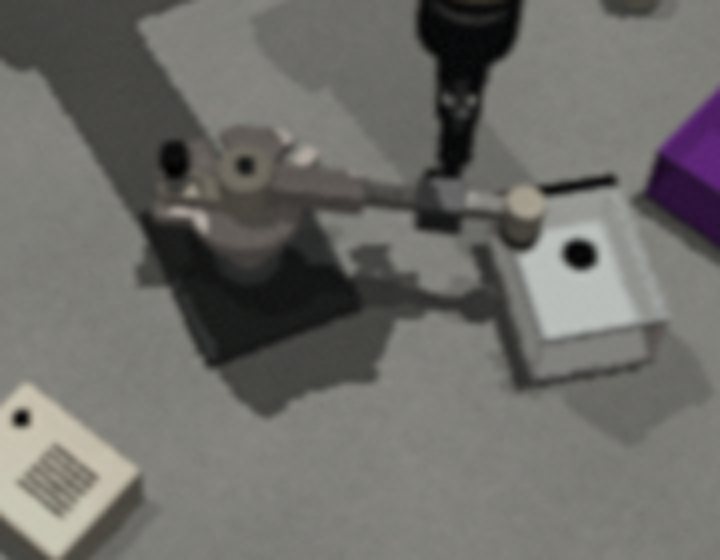

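```bash
python3 - <<'E'
from h import *
st=telemetry.read_state();c=cam('scene');p=st['tcp_pos']
f=lambda P:((proj(c,P)[0]-[190,170]+.4)*4).round(1)
b=np.array([np.cos(1.056),np.sin(1.056),0]); n=np.array([-b[1],b[0],0])
print('tcp',f(p),'near/far tips',f(p-n*.05+[0,0,.013]),f(p+n*.05+[0,0,.013]))
o=np.array([.565,-.047,0])
for r in(.145,.165,.185): print(r,f(o+b*r+[0,0,.154]))
E
```

```text
tcp [448.2 132.1] near/far tips [445.4 174.2] [453.4  72.6]
0.145 [417.9 182.8]
0.165 [442.  185.3]
0.185 [466.3 187.7]
```

Call:
{"api": "drive_tool", "payload": {
  "increments": [0.9,0,0,0.1,0,0.9,0,0,0.2,0,0.9,0,0,0.28,0,0.9,0,0,0.34,0,0.9,0,0,0.381,0,0.9,0,0,0.381,0,0.9,0,0,0.381,0]
}}

```text
t: 7.47
tcp_pos: [0.645, 0.095, 0.1145]
tool_rot: [1.595, -2.705, -0.001]
ft_force: [-0.4, 0.2, 1.0]
gripper_width: 0.0768
grip_force: 0.0
```

Call:
{"api": "drive_tool", "payload": {
  "increments": [0,0,0,0,0,0,0,0,0,0,0,0,0,0,0,0,0,0,0,0,0,0,0,0,0,0,0,0,0,0,0,0,0,0,0,0,0,0,0,0],
  "grip_force": 45
}}

```text
t: 8.13
tcp_pos: [0.6467, 0.0962, 0.1168]
tool_rot: [-1.596, 2.703, -0.002]
ft_force: [-0.1, -1.7, 7.3]
gripper_width: 0.0393
grip_force: 48.9
```

```bash
python3 - <<'E'
from h import *
st=telemetry.read_state();print(st['tcp_pos'],st['gripper_width'],st['grip_force'],st['ft_force'])
c=cam('scene');cv2.imwrite('pics/s4.png',cv2.resize(c['frame'][190:240,230:360],None,fx=6,fy=6,interpolation=cv2.INTER_CUBIC))
E
```

```text
[0.64672713 0.09621845 0.11684396] 0.03930066231331231 48.91516149044037 [-0.14554093 -1.7282258   7.32373033]
```

View pics/s4.png

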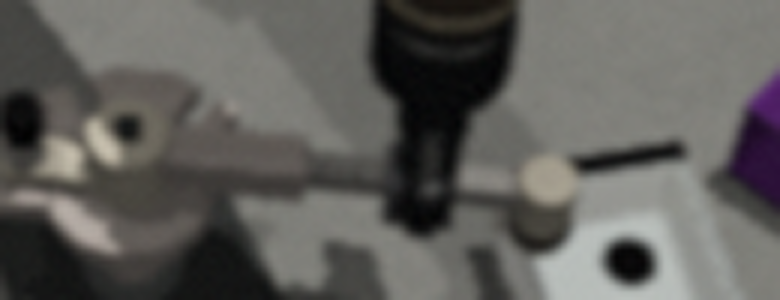

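The handle is gripped at 39.3 mm, so the button is fully in. The sensor top is at about (548,180). Now I'll draw it out 50 mm.

Call:
{"api": "drive_tool", "payload": {
  "increments": [0,-0.03,0,0,0,0,-0.06,0,0,0,0,-0.1,0,0,0,0,-0.14,0,0,0,0,-0.16,0,0,0,0,-0.167,0,0,0,0,-0.167,0,0,0,0,-0.167,0,0,0]
}}

```text
t: 8.85
tcp_pos: [0.6709, 0.1403, 0.1167]
tool_rot: [-1.597, 2.703, -0.002]
ft_force: [-0.9, -1.9, 6.6]
gripper_width: 0.0391
grip_force: 48.5
```

```bash
python3 - <<'E'
from h import *
st=telemetry.read_state();print(st['tcp_pos'],st['gripper_width'],st['grip_force'],st['ft_force'])
print(np.hypot(*(st['tcp_pos'][:2]-[.64672713,.09621845])))
c=cam('scene');t=cam('top')
a=cv2.resize(c['frame'][190:240,275:375],None,fx=8,fy=6,interpolation=cv2.INTER_CUBIC)
b=cv2.resize(t['frame'][120:170,195:295],None,fx=8,fy=6,interpolation=cv2.INTER_CUBIC)
cv2.imwrite('pics/s5.png',np.vstack([a,b]))
b=np.array([np.cos(1.055),np.sin(1.055),0]);m=np.array([.565,-.047,.148])+.1*b
for k in(0,.01,-.01):print(k,((proj(c,m+b*k)[0]-[275,190]+.4)*[8,6]).round(),((proj(t,m+b*k)[0]-[195,120]+.4)*[8,6]+[0,300]).round())
E
```

```text
[0.67089325 0.14032632 0.1167284 ] 0.039056470235597954 48.52250397205353 [-0.87899781 -1.8939163   6.58354012]
0.05029418665377355
0 [ 47. 152.] [384. 553.]
0.01 [ 71. 154.] [362. 545.]
-0.01 [ 23. 150.] [406. 562.]
```

View pics/s5.png

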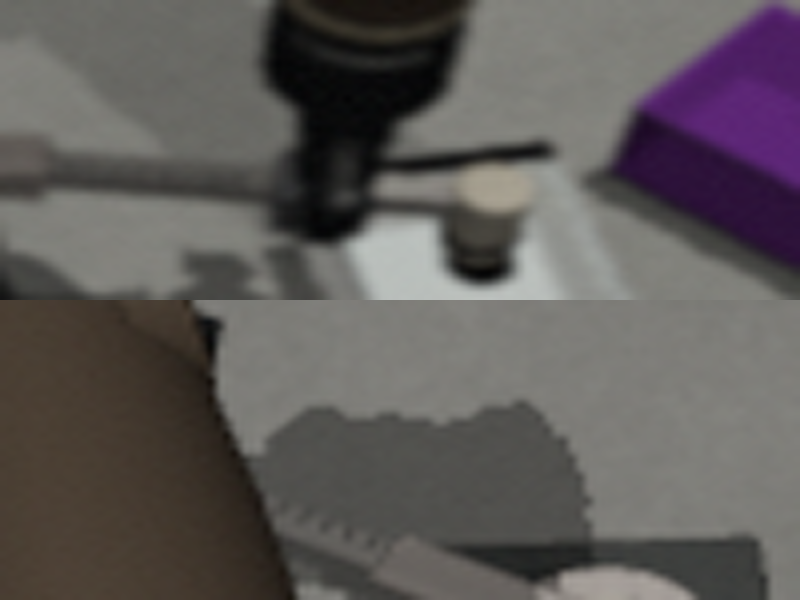

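The tube is drawn out and the sensor top is at (494,183). In the lower view the mouth is near (385,555). I'll check the line with a brightness profile, and the extension from the sensor position.

```bash
python3 - <<'E'
from h import *
s=cam('scene');t=cam('top')
H=np.array([.565,-.0467]);E=plane(s,[494/8+275-.4,183/6+190-.4],.149)[0];d=E[:2]-H;print('ext(sensor)',np.hypot(*d)-.205,np.rad2deg(np.arctan2(d[1],d[0])))
a=np.arctan2(d[1],d[0]);b=np.array([np.cos(a),np.sin(a),0]);n=np.array([-b[1],b[0],0])
r=np.arange(.09,.160,.002)
fr=np.mean([t['frame'].astype(np.float32)]+[cam('top')['frame'].astype(np.float32) for _ in range(3)],0).mean(2)
for off in(-.005,0,.005):
    uv=proj(t,np.r_[H,.142]+r[:,None]*b+n*off).astype(np.float32)
    print(off,cv2.remap(fr.astype(np.float32),uv[:,0],uv[:,1],cv2.INTER_LINEAR).ravel().round().astype(int))
print((r*1000).astype(int))
u,v=proj(t,np.r_[H,.142]+.115*b)[0].astype(int)
cv2.imwrite('pics/t5.png',cv2.resize(np.clip(fr*2,0,255).astype(np.uint8)[v-18:v+18,u-24:u+24],None,fx=16,fy=16,interpolation=cv2.INTER_NEAREST))
E
```

```text
ext(sensor) 0.07936017400236292 60.7511273975529
-0.005 [100 100 100 100  98  86  85  90  83  72  82  92  92  86  76  79  90  90
  84  77  77  86  90  83  79  81  87  89  84  76  80  85  83  77  57]
0 [99 99 99 98 94 89 89 92 91 89 90 94 93 89 89 95 95 94 91 87 91 94 93 90
 85 88 93 93 90 84 72 59 49 31 30]
0.005 [101 101 101 100  95  89  89  90  91  90  91  92  91  91  92  92  91  91
  92  91  90  91  91  90  91  91  88  83  79  57  35  35  31  33  35]
[ 90  92  94  96  98 100 102 104 106 108 110 112 114 116 118 120 122 124
 126 128 130 132 134 136 138 140 142 144 146 148 150 152 154 156 158]
```

View pics/t5.png

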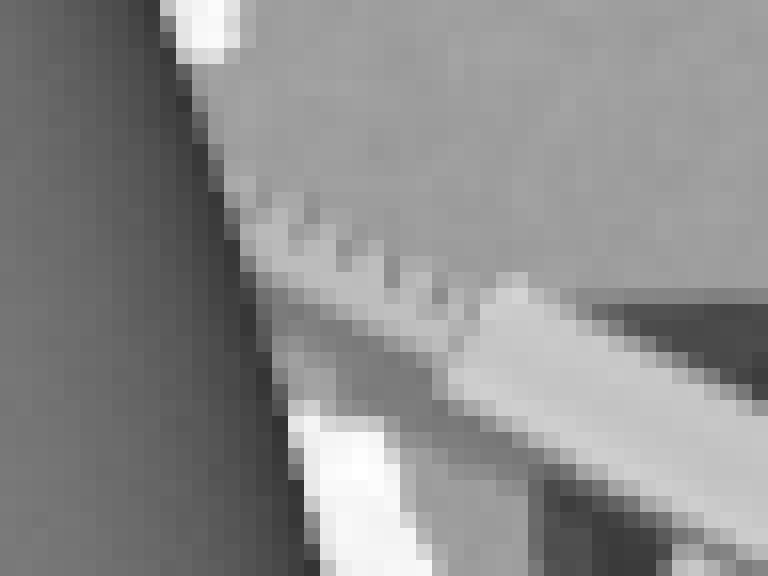

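The broad line sits right at the mouth: the narrow lines follow at 10 mm spacing from about 9–10 mm beyond the mouth, and both the sensor (79.4 mm) and the drawn distance (30 + 50.3 mm) agree on 80 mm. I'll hand it in.

```bash
python3 -c "
from station import telemetry, order
s=telemetry.read_state();print(s['t'],s['tcp_pos'],s['gripper_width'],s['grip_force'],abs(s['qd']).max());print(order.finish_job())"
```

```text
9.2 [0.67075344 0.14006329 0.11674539] 0.039094618774746424 48.4093701839447 0.0021129143463178633
the job is handed in; nothing more can be done
None
```

I handed the job in with the plunger home in the slot on the chamber's side, the tube drawn out to about the 80 mm mark (camera estimate 79.4 mm), and the gripper still holding the handle with the button squeezed in; the verdict was not shown.

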